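# Pack the dial trays and clamp the carrying case

## Robot

A 6-joint arm with a two-finger parallel gripper is mounted at the origin on the work surface. World frame = base frame: x ahead of the robot, y to its left, z up, the work surface at z = 0. Lengths are in m, angles in rad, forces in N, time in s.
With the tool pointing down it reaches from about 0.375 to 0.975 m from the base axis. Payload 3.8 kg.
Tool frame: the origin (TCP) lies midway between the tips of the shut fingers; the grasp point (between the pads) lies 19 mm behind it; z points along the fingers, y is the line along which they close (so a half turn about z gives the same grasp; the last joint's range is limited). The gripper opens to 88 mm and grips with 3 to 60 N. Pads are 18 mm wide; open, the fingers measure 123 mm over their backs; the gripper's body (75 mm by 187 mm) begins 45 mm behind the grasp point.
Start: joints at [1.288, 0.264, 1.604, -0, 1.274, -0.037], TCP at [0.164, 0.655, 0.239] pointing down, gripper open.
Joint ranges: [-2.63, 2.63], [-0.94, 2.18], [0.31, 2.57], [-1.31, 4.45], [0, 2.66], [-2.55, 2.55]. Speed limits (rad/s): [2.57, 2.57, 3.14, 3.14, 3.14, 3.14].

## Interface

Orientations are given as a rotation vector (axis times angle).
In Python, from cell import manip, camrig, workorder gives the robot as it stands (manip), with the cameras (camrig) and the job (workorder). Calls block until the motion is done:
- manip.move_pose(position, orientation): joint-space move of the TCP to a pose.
- manip.move_linear(position, rate=0.15, rot=None): straight line of the TCP; rot=None keeps the orientation; rate is the mean speed in m/s.
- manip.set_joints(angles): joint-space move.
- manip.set_gripper(opening, force=None): finger opening in m; force is the grip in N (None keeps the last); returns when the fingers have stopped.
- manip.dwell(seconds).
- manip.inverse_kinematics(position, orientation): joint angles nearest the present ones, or None.
- manip.state(): the state.
- camrig.capture(name): name is "scene" or "side" or "wrist"; returns a dict with "image" (400x640x3 uint8, blue, green, red), "z_map" (400x640 float32, m along the optical axis (not along the pixel's ray), 0 where there is no reading), "intrinsics" (3x3 intrinsics, pixels), "position" and "orientation" of the camera in the world; the wrist camera has in their place "T_tool_cam" (4x4, takes a point from camera to tool coordinates, whose origin is the TCP and whose axes are the flange's). Camera axes: x right, y down, z forward; pixel columns grow to the right and rows downward; lengths in m; the calibration is good to about 2 mm. A picture is of the moment at which its call begins: read the wrist's pose just before it.
A pose or a line that the arm cannot do raises manip.IKError and nothing moves.
- workorder.close_job(): hands the job in; it is judged then, once.
The state is a dict: "clock": time; "joint_pos": joint angles; "joint_velocities": joint speeds; "tau": joint torques, N m; "tool_pos": TCP position; "tcp_rot": TCP orientation; "contact_force": force on the tool from outside, world axes, zero at the start; "moment": the same for the moment, N m; "gripper_width": finger opening in m; "grasp_force": force on a finger pad.
Only numpy, scipy, OpenCV 4.12 (cv2) and the standard library are available. Lean on these libraries where they do the work, as an engineer would, in place of code of your own. Each camera call takes 0.05 s, during which the arm holds its last target. There are 200 camera calls.

## Task

Raise the lid of the dark carrying case by its front bar until the folding stay on its side straightens, and let it back a little so the stay locks and props it open. Lay every white dial tray on the bench flat on the floor of the case, side by side and dials up; then lift the lid slightly to free the stay, fold the stay's red knee well down while the lid is still up, and lower the lid shut without letting it slam. Finally swing the latch's yellow-tabbed loop over the keeper on the lid and push the red latch lever past centre, all the way down against the case, leaving the tin, the wooden block and the blue plunger where they stand.

Things in the scene. Friction and masses are not known exactly. Their poses are not given: they have to be found in the camera images.
- case: Fixed open-topped dark carrying case, 185 (x) x 300 (y) x 95 mm high, walls and floor 6 mm. Origin: centre of its underside; x points to the back (hinge side), y to its left (stay side), z up. The lid's hinge axis runs along y at x +92.5, z 95 mm. The latch is on the front (-x) face at y +105. The case stands at a different place and yaw each time.
- lid (a joint): Lid angle in rad: 0 shut, grows as the front edge rises and swings back. The lid is 12 mm thick, reaches from the hinge 185 mm to the front, 0.45 kg. Its hinge is stiff: it stays where it is left above about 0.9 rad, lower down it sinks and falls shut. With the stay straight and drawn out it stops at 1.55; locked it rests near 1.38.
- pull (a point): Middle of the lid's steel pull bar: a round bar 10 mm thick, 80 mm free length along the case's y, 40 mm clear in front of the lid's front edge (225 mm from the hinge axis, 6 mm above it when shut), centred at y -95 of the case. It can be pinched from above at every lid angle and turns between the fingers.
- knee (a joint): Knee of the folding stay on the case's +y side, rad: about 0 folded (lid shut), 2.694 straight. Small friction holds it. Both links are 69.4 mm long; the lower pivots on the case at x -17.5, z 83 (mm, case frame), the upper on the lid, 85 mm from the hinge axis. Folding: the knee goes down and back, turning about the lower pivot.
- stay_slip (a joint): Sliding end of the upper stay link, m: 0 pushed in, 0.011 drawn out. Raising the lid against the straight stay draws it out (lid 1.55); lowering the lid with the knee straight pushes it in (lid 1.38) and its tongue then locks the knee straight. Drawn out beyond 0.008 the knee is free to fold. With the knee folded less than about 0.8 rad the tongue can catch again when the lid is lowered.
- knob (a point): Middle of the red knob on the knee: a round peg 14 mm thick along the case's y; it runs from 172 to 242 mm left of the case's middle, this point is at 222. Press it from above to fold the freed knee; folding it 1.2 rad draws the lid down to about 1.2 rad.
- lever (a joint): Latch lever on the case front, rad: 0 down against the case (clamped), 2.0 open. Its axis runs along y, 30 mm in front of the front face, at z 55 (case frame). At 1.57 it points straight out to the front. Its grip is a round red bar 12 mm thick, parallel to the axis and 40 mm from it, that runs from y +5 to y +113 of the case. Friction holds it.
- lever_bar (a point): The place to push on the lever's red bar: on the bar's centre line at y +20 of the case, clear of loop and keeper.
- bail (a joint): Latch loop's angle on the lever, rad. The loop is hinged on the lever 16 mm from the lever's axis; it leans out to the front, off the vertical, by (bail - lever) rad, and in to the lid when that is negative. It swings freely and falls to the side it leans to: out to a stop (2.25 on the lever), or in against the keeper's back plate.
- tab (a point): Middle of the yellow tab on top of the loop: 30 mm wide (y), 6 mm thick, 26 mm high, 72 mm from the loop's hinge and 9 mm to its front side. Pushing it towards the lid swings the crossbar over the keeper's lip until it rests on the keeper's back plate.
- crossbar (a point): Middle of the loop's crossbar, 7 mm thick, 36 mm long, 56 mm from the loop's hinge.
- keeper (a point): Keeper on the lid's front edge: an open-topped steel hook 20 mm wide; this point is where the crossbar's middle lies when hooked and drawn down, 21.5 mm in front of the lid's front face and 2 mm above the hinge height when the lid is shut. The lip in front of it rises 5.5 mm above this point, the back plate 18 mm. Its axes are the lid's: x to the hinge, z up when shut.
- tray0: White dial tray, 100 (x) x 44 (y) x 30 mm high (solid to 27), 0.12 kg, three black dials in its top; origin: centre of its underside, z up. Two or three of the four trays are present; they start on the bench beside the case.
- tray1: White dial tray, 100 (x) x 44 (y) x 30 mm high (solid to 27), 0.12 kg, three black dials in its top; origin: centre of its underside, z up. Two or three of the four trays are present; they start on the bench beside the case.
- tray2: White dial tray, 100 (x) x 44 (y) x 30 mm high (solid to 27), 0.12 kg, three black dials in its top; origin: centre of its underside, z up. Two or three of the four trays are present; they start on the bench beside the case.
- tray3: White dial tray, 100 (x) x 44 (y) x 30 mm high (solid to 27), 0.12 kg, three black dials in its top; origin: centre of its underside, z up. Two or three of the four trays are present; they start on the bench beside the case.
- tin: Yellow round tin, 56 mm wide, 29 mm high, bystander; origin under its centre.
- block: Round wooden block 60 mm wide, 30 mm high, with a copper post to 64 mm height, bystander; origin under its centre.
- plunger: Steel plunger with blue head, 68 mm wide at the foot, 90 mm high, bystander; origin under its centre.

How it is judged:
By the outcome, as a careful person would: the job done as asked, in the order asked, and still so for the second after the job is handed in, with the robot touching nothing.
Of tray0, tray1, tray2, tray3 only 2 to 3 are there at a start; the rules pass over those that are not, and their reading is None.
At some moment in a run one of tray0, tray1, tray2, tray3 may be knocked a few centimetres aside while the robot is not near it.
It also fails if it takes over 210 s, if anything falls off the work surface, if the arm or the gripper's body presses on something with over 40 N, if the wrist force passes 120 N, or if a joint passes its speed limit or range.

## Working session

There is one attempt and no reset: what is moved stays moved. The work goes in short steps, each a Python script; the robot and the scene stay as the last script left them, time stands still between calls to the robot, and variables do not carry over. Pictures are saved under pics/ and viewed, at most 14 in all, crops included, and the job is handed in when it is done.

```bash
ls; mkdir -p pics; cat > h.py <<'E'
import numpy as np, cv2
from cell import manip, camrig, workorder
from scipy.spatial.transform import Rotation as R
def snap(n,f):
    s=manip.state(); c=camrig.capture(n)
    if n=="wrist":
        T=np.eye(4);T[:3,:3]=R.from_rotvec(s["tcp_rot"]).as_matrix();T[:3,3]=s["tool_pos"];T=T@c["T_tool_cam"]
    else:
        T=np.eye(4);o=np.array(c["orientation"]);T[:3,:3]=o if o.shape==(3,3) else R.from_rotvec(o).as_matrix();T[:3,3]=c["position"]
    np.savez("pics/"+f+".npz",z=c["z_map"],K=c["intrinsics"],T=T,im=c["image"])
    cv2.imwrite("pics/"+f+".png",c["image"]); return c["image"]
def cloud(f):
    d=np.load("pics/"+f+".npz");z=d["z"];K=d["K"];v,u=np.mgrid[:400,:640]
    P=np.stack([(u-K[0,2])/K[0,0]*z,(v-K[1,2])/K[1,1]*z,z],-1)@d["T"][:3,:3].T+d["T"][:3,3]
    P[z==0]=np.nan
    return P,d["im"]
E
python3 - <<'E'
from h import *
a=snap("scene","s0");b=snap("side","d0")
print(manip.state())
for f in("s0","d0"):print(np.load(f"pics/{f}.npz")["T"].round(3))
E
```

```text
cell.py
pics
{'clock': 0.1, 'joint_pos': array([ 1.28813124e+00,  2.64674987e-01,  1.60524376e+00, -4.27173807e-06,
        1.27369342e+00, -3.69123479e-02]), 'joint_velocities': array([-0.00022016, -0.00120138, -0.00232319, -0.00120938,  0.00239687,
       -0.00120562]), 'tau': array([-2.87365201e-04, -5.03613102e+01, -3.58076048e+01,  7.30897486e-02,
        2.31876725e-02, -6.88064347e-05]), 'tool_pos': array([0.16404965, 0.65409678, 0.237511  ]), 'tcp_rot': array([-0.38501579, -3.11758944,  0.00313253]), 'contact_force': array([ 0.04727703, -0.78013814, -0.0953299 ]), 'moment': array([-0.05625474, -0.02868494,  0.00828028]), 'grasp_force': 0.0, 'gripper_width': 0.08803193036956994}
[[-0.374  0.757 -0.536  1.161]
 [ 0.927  0.301 -0.222  0.269]
 [-0.007 -0.58  -0.814  1.099]
 [ 0.     0.     0.     1.   ]]
[[ 0.904 -0.24   0.353  0.184]
 [-0.427 -0.484  0.764 -0.717]
 [-0.012 -0.841 -0.54   0.586]
 [ 0.     0.     0.     1.   ]]
```

View pics/s0.png

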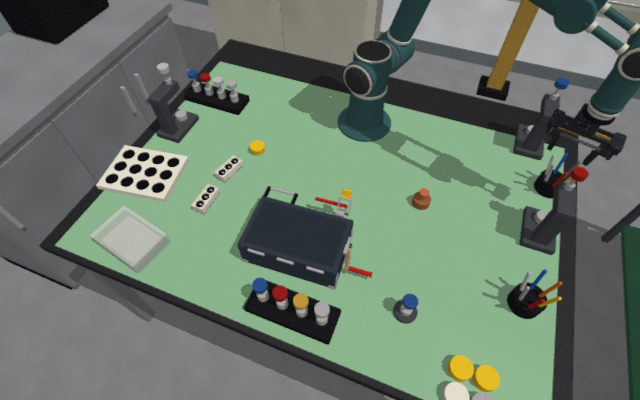

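View pics/d0.png

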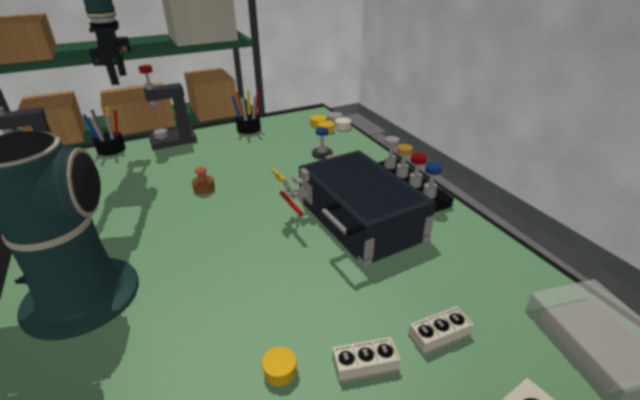

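```bash
cat >> h.py <<'E'
def rect(pts):
    (c,s,a)=cv2.minAreaRect((pts[:,:2]*1000).astype(np.float32)); return np.round(c,1),np.round(s,1),round(a,2)
def trays(f,lo=.018,hi=.045):
    P,im=cloud(f);m=(P[...,2]>lo)&(P[...,2]<hi)
    n,l,st,_=cv2.connectedComponentsWithStats(m.astype(np.uint8))
    for i in range(1,n):
        if st[i,4]>60:
            q=P[l==i];print(f,i,st[i].tolist(),*rect(q),"z",np.percentile(q[:,2],[50,95]).round(3),im[l==i].mean(0).round())
E
python3 - <<'E'
from h import *
for f in("s0","d0"):
    P,im=cloud(f)
    m=(P[...,2]>.1)&(P[...,2]<.114)&(P[...,0]>.3)&(P[...,0]<.9)&(im.max(-1)<80)
    n,l,st,_=cv2.connectedComponentsWithStats(m.astype(np.uint8));i=1+st[1:,4].argmax()
    q=P[l==i];print(f,st[i],rect(q),cv2.boxPoints(cv2.minAreaRect((q[:,:2]*1000).astype(np.float32))).round(),np.median(q[:,2]))
    trays(f)
E
```

```text
s0 [ 238  187  115   88 5447] (array([613. , -17.5]), array([225., 298.]), 3.32) [[ 492.  125.]
 [ 509. -173.]
 [ 734. -160.]
 [ 717.  138.]] 0.10853424263195566
s0 2 [327, 0, 44, 9, 182] [-793.5 -341.4] [ 91.6 229.5] 20.67 z [0.03  0.043] [118. 130. 131.]
s0 3 [0, 21, 173, 161, 1372] [  243.4 -1103.7] [  26.1 1076.6] 89.52 z [0.032 0.044] [98. 96. 94.]
s0 4 [477, 75, 33, 23, 390] [-386.1  448.4] [120.7 116.5] 89.05 z [0.031 0.038] [28. 34. 37.]
s0 5 [183, 82, 66, 30, 867] [ 103.4 -619.6] [107.5 263.9] 0.53 z [0.03  0.038] [37. 36. 35.]
s0 6 [156, 109, 42, 32, 520] [ 302.5 -678.3] [154.1 104.4] 0.83 z [0.026 0.042] [74. 73. 71.]
s0 10 [342, 114, 42, 20, 259] [35.1  2. ] [ 98.  162.5] 14.14 z [0.028 0.044] [58. 58. 35.]
s0 13 [514, 123, 30, 35, 473] [-115.4  618.2] [157.3 100.8] 1.06 z [0.026 0.041] [61. 59. 57.]
s0 27 [249, 140, 15, 12, 148] [ 297.5 -329.3] [54.6 53.5] 21.17 z [0.029 0.033] [ 40. 179. 215.]
s0 28 [96, 145, 92, 54, 2765] [ 553.  -659.2] [203.6 263.2] 8.63 z [0.021 0.025] [132. 142. 146.]
s0 29 [214, 155, 28, 24, 329] [ 426.9 -379.6] [ 52.2 103. ] 76.91 z [0.028 0.033]
[... 2231 characters left out ...]
04] [40. 65. 97.]
d0 14 [303, 196, 130, 64, 1103] [565.1 -75. ] [156.8 335.2] 37.51 z [0.031 0.043] [46. 43. 41.]
d0 16 [33, 267, 88, 54, 1292] [  7.1 -32.5] [154.1  92.1] 14.16 z [0.029 0.043] [47. 49. 29.]
d0 17 [527, 294, 113, 106, 1679] [ 730.9 -507.9] [202.4  37.7] 88.78 z [0.032 0.044] [ 94. 104. 101.]
d0 18 [409, 306, 64, 42, 1469] [ 571.1 -382.8] [ 46.4 102.6] 87.9 z [0.027 0.03 ] [112. 124. 128.]
d0 20 [332, 337, 69, 39, 1771] [ 423.9 -376.8] [ 46.8 101. ] 76.29 z [0.027 0.03 ] [117. 129. 134.]
d0 21 [262, 346, 35, 34, 941] [ 293.1 -328.7] [54.9 54.8] 16.9 z [0.028 0.03 ] [ 50. 160. 195.]
d0 23 [502, 378, 51, 22, 522] [ 600.  -539.9] [63.9 41.3] 8.52 z [0.019 0.021] [153. 170. 176.]
```

```bash
cat >> h.py <<'E'
def down(yaw,tilt=0,tz=None):
    """tool z down (tilted by tilt about case y toward +x of yaw), tool y axis = direction yaw+90deg if tz None; yaw=direction of tool x... """
    x=np.array([np.cos(yaw),np.sin(yaw),0]);k=np.array([0,0,1.])
    z=np.sin(tilt)*x-np.cos(tilt)*k; y=np.cross(k,x); xx=np.cross(y,z)
    return R.from_matrix(np.stack([xx,y,z],1)) # tool y horizontal, left of yaw
def rv(r): return r.as_rotvec()
def best(p,r):
    """choose half turn of tool with last joint nearest centre"""
    c=[]
    for q in (r,r*R.from_rotvec([0,0,np.pi])):
        j=manip.inverse_kinematics(p,q.as_rotvec())
        if j is not None:c.append((abs(j[5]),q))
    return min(c,key=lambda t:t[0])[1] if c else None
E
python3 - <<'E'
from h import *
for yaw in (0,np.pi/2,np.pi,-np.pi/2):
    for p in([.5,-.02,.45],[.45,-.15,.4]):
        j=manip.inverse_kinematics(p,rv(down(yaw)));print(yaw,p,None if j is None else j.round(2))
r=best([.5,-.02,.45],down(0))
manip.move_pose([.5,-.02,.45],rv(r));snap("wrist","w0");print(camrig.capture("wrist")["T_tool_cam"].round(3),manip.state()["clock"],rv(r))
trays("w0")
E
```

```text
0 [0.5, -0.02, 0.45] [-0.09 -0.13  1.64  0.    1.63 -1.66]
0 [0.45, -0.15, 0.4] [-0.37 -0.18  1.78  0.    1.55 -1.95]
1.5707963267948966 [0.5, -0.02, 0.45] None
1.5707963267948966 [0.45, -0.15, 0.4] None
3.141592653589793 [0.5, -0.02, 0.45] [-0.09 -0.13  1.64 -0.    1.63  1.48]
3.141592653589793 [0.45, -0.15, 0.4] [-0.37 -0.18  1.78 -0.    1.55  1.2 ]
-1.5707963267948966 [0.5, -0.02, 0.45] [-0.09 -0.13  1.64 -0.    1.63 -0.09]
-1.5707963267948966 [0.45, -0.15, 0.4] [-0.37 -0.18  1.78 -0.    1.55 -0.37]
[[-0.001 -0.958 -0.286  0.075]
 [ 1.    -0.001  0.    -0.   ]
 [-0.    -0.286  0.958 -0.147]
 [ 0.     0.     0.     1.   ]] 2.9583 [3.14159265e+00 1.92367069e-16 0.00000000e+00]
w0 1 [551, 0, 89, 23, 653] [ 734.7 -490.4] [162.7   2.7] 78.58 z [0.031 0.044] [115. 131. 118.]
w0 3 [98, 19, 25, 24, 386] [701.1 346.6] [30.2 32.8] 74.79 z [0.035 0.039] [139. 143. 141.]
w0 5 [180, 63, 36, 12, 299] [641.4 197.7] [16.2 61.7] 2.69 z [0.037 0.04 ] [ 55.  72. 181.]
w0 6 [582, 70, 58, 113, 5382] [ 537.9 -583.6] [200.9 111.6] 8.58 z [0.022 0.024] [164. 177. 178.]
w0 7 [498, 80, 41, 58, 1594] [ 572.8 -383.5] [ 46.6 100.2] 87.82 z [0.029 0.032] [157. 172. 170.]
w0 9 [479, 159, 44, 54, 1282] [ 425.  -376.8] [ 46.8 100.3] 76.19 z [0.029 0.032] [123. 138. 135.]
w0 10 [604, 209, 36, 50, 1313] [ 326.3 -656.8] [104.7  68.8] 10.43 z [0.026 0.04 ] [80. 81. 76.]
w0 11 [0, 217, 24, 49, 802] [303.9 644.3] [ 43.3 106.2] 76.5 z [0.025 0.028] [68. 68. 64.]
w0 12 [155, 225, 31, 28, 509] [310.9 299. ] [58.  53.9] 45.34 z [0.031 0.038] [ 63. 100. 134.]
w0 13 [453, 233, 28, 25, 542] [ 295.2 -327.4] [53.9 54.5] 50.72 z [0.03  0.032] [ 16. 181. 213.]
w0 18 [282, 327, 63, 32, 688] [36.   3.6] [ 89. 152.] 3.09 z [0.028 0.043] [68. 73. 47.]
```

View pics/w0.png

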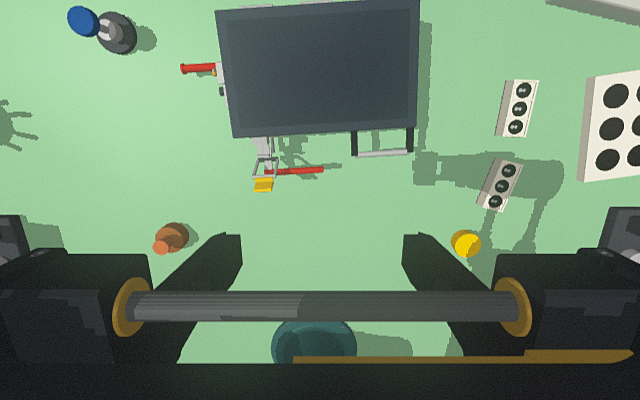

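```bash
python3 - <<'E'
from h import *
for f in("w0","s0","d0"):
    P,im=cloud(f);X=P.copy()
    m=(P[...,2]>.1)&(P[...,2]<.116)&(P[...,0]>.3)&(P[...,0]<.9)&(abs(P[...,1])<.3)
    m=cv2.morphologyEx(m.astype(np.uint8),cv2.MORPH_OPEN,np.ones((13,13)))
    n,l,st,_=cv2.connectedComponentsWithStats(m);i=1+st[1:,4].argmax()
    q=P[l==i];print(f,rect(q),np.median(q[:,2]))
    # pull: z~.101 ; front of lid
    c,s,a=rect(q);th=np.deg2rad(3);e=np.array([np.cos(th),np.sin(th)]);nrm=np.array([-e[1],e[0]])
    W=np.stack([(P[...,:2]-[.63,-.015])@e,(P[...,:2]-[.63,-.015])@nrm,P[...,2]],-1)
    b=(W[...,0]<-.12)&(W[...,0]>-.15)&(W[...,1]>-.15)&(W[...,1]<-.04)&(W[...,2]>.09)&(W[...,2]<.115)
    print(" pull",b.sum(),rect(P[b]) if b.sum()>5 else "")
    hsv=cv2.cvtColor(im,cv2.COLOR_BGR2HSV)
    y=(hsv[...,0]>18)&(hsv[...,0]<32)&(hsv[...,1]>150)&(abs(W[...,0]+.16)<.05)&(abs(W[...,1]-.105)<.04)
    print(" tab",y.sum(),np.nanmean(P[y],0).round(4),np.nanmin(P[y],0).round(4),np.nanmax(P[y],0).round(4))
    rd=((hsv[...,0]<6)|(hsv[...,0]>174))&(hsv[...,1]>140)
    for nm,bb in(("lever",(abs(W[...,0]+.16)<.04)&(W[...,1]<.115)&(W[...,1]>-.02)),("knob",(W[...,1]>.15)&(W[...,1]<.26)&(abs(W[...,0])<.06))):
        k=rd&bb;print(" ",nm,k.sum(),rect(P[k]),np.nanmean(P[k],0).round(4))
E
```

```text
w0 (array([628.9, -10.4]), array([189.2, 312.8]), 3.72) 0.10900600776983993
 pull 427 (array([ 505.8, -119.1]), array([ 18.6, 102.1]), 2.94)
 tab 255 [0.4545 0.077  0.1262] [0.4452 0.0628 0.1131] [0.4649 0.0922 0.1393]
  lever 269 (array([465.7,  32.7]), array([  9.1, 105.4]), 3.76) [0.4665 0.0273 0.0733]
  knob 246 (array([643.7, 197.6]), array([14.7, 61. ]), 6.04) [0.6427 0.1996 0.0375]
s0 (array([629.9, -16.1]), array([192.7, 302.7]), 3.09) 0.10862821262275418
 pull 106 (array([ 506.3, -119.8]), array([ 17.9, 101.5]), 3.01)
 tab 73 [0.4554 0.0786 0.1263] [0.4482 0.0644 0.114 ] [0.4663 0.092  0.1393]
  lever 80 (array([468.2,  33.5]), array([  8.7, 103.3]), 3.11) [0.469  0.0301 0.0724]
  knob 90 (array([646.2, 192.8]), array([15. , 68.8]), 1.74) [0.6475 0.1935 0.0366]
d0 (array([621.3, -10.4]), array([192.4, 315. ]), 3.4) 0.10784242825091123
 pull 251 (array([ 504.3, -119. ]), array([ 21.8, 103.6]), 2.96)
 tab 48 [0.4486 0.0688 0.1265] [0.4413 0.062  0.1137] [0.4594 0.085  0.1376]
  lever 90 (array([460. ,  28.9]), array([  7.3, 100.9]), 3.79) [0.4601 0.0233 0.0722]
  knob 0 (array([0., 0.]), array([0., 0.]), 0.0) [nan nan nan]<stdin>:18: RuntimeWarning: Mean of empty slice
```

```bash
cat >> h.py <<'E'
YAW=np.deg2rad(3.2);O=np.array([.628,-.0165,0])
RC=R.from_euler("z",YAW)
def C(x,y,z): return O+RC.apply(np.array([x,y,z])/1000)
DX=down(YAW-np.pi/2)   # fingers close along case x
DY=down(YAW)           # fingers close along case y
def bar(t,dz=-17):     # TCP to hold pull at lid angle t
    return C(92.5-225*np.cos(t)+6*np.sin(t),-95,95+225*np.sin(t)+6*np.cos(t)+dz)
def st(t=""):
    s=manip.state();print(t,"t%.1f"%s["clock"],s["tool_pos"].round(4),"F",s["contact_force"].round(1),"w%.4f g%.1f"%(s["gripper_width"],s["grasp_force"]))
def arc(a,b,n,rate=.15):
    for t in np.linspace(a,b,n+1)[1:]: manip.move_linear(bar(t),rate=rate);st("lid %.2f"%t)
E
python3 - <<'E'
from h import *
p=bar(0)
manip.set_gripper(.028,30)
manip.move_pose(p+[0,0,.1],rv(DX));st()
manip.move_linear(p+[0,0,.03],rate=.2)
snap("wrist","w1")
manip.move_linear(p,rate=.08);st("down")
manip.set_gripper(0,30);st("grip")
E
```

```text
t5.5 [ 0.5015 -0.1188  0.1846] F [-0.3  0.2  0.1] w0.0279 g0.0
down t6.6 [ 0.5006 -0.1186  0.0835] F [-0.1  0.3 -0.1] w0.0280 g0.0
grip t7.0 [ 0.5015 -0.1189  0.0844] F [ 0.1 -0.5  0.9] w0.0088 g30.1
```

View pics/w1.png

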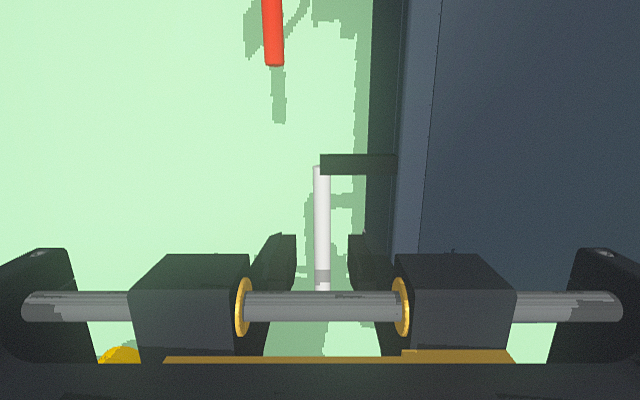

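```bash
python3 - <<'E'
from h import *
arc(0,1.48,8,.15)
for t in (1.52,1.55,1.57):
    manip.move_linear(bar(t),rate=.04);st("%.2f"%t)
    if np.linalg.norm(manip.state()["contact_force"])>30:break
snap("scene","s1")
E
```

```text
lid 0.18 t7.5 [ 0.5063 -0.1186  0.1253] F [ 2.5 -1.2 -2.9] w0.0088 g30.0
lid 0.37 t7.9 [ 0.5189 -0.1178  0.1644] F [ 4.5 -1.6 -3.4] w0.0079 g30.0
lid 0.55 t8.3 [ 0.538  -0.1166  0.2002] F [ 7.6 -0.5 -5.1] w0.0084 g30.5
lid 0.74 t8.8 [ 0.5634 -0.115   0.2316] F [ 6.8 -0.6 -6.7] w0.0085 g30.3
lid 0.93 t9.2 [ 0.5945 -0.1131  0.2578] F [ 5.2 -0.7 -7.3] w0.0083 g30.2
lid 1.11 t9.6 [ 0.6301 -0.1108  0.278 ] F [  6.3   1.1 -12.1] w0.0082 g30.6
lid 1.29 t10.0 [ 0.6688 -0.1085  0.2919] F [  4.8   2.1 -19.3] w0.0076 g31.1
lid 1.48 t10.4 [ 0.7094 -0.1062  0.2989] F [  1.4   3.3 -22.8] w0.0083 g31.4
1.52 t10.8 [ 0.718  -0.1057  0.2997] F [ -0.6   5.5 -25.4] w0.0084 g31.7
1.55 t11.1 [ 0.7246 -0.1053  0.3   ] F [ -1.3   5.3 -24.5] w0.0081 g31.6
1.57 t11.4 [ 0.7283 -0.105   0.3   ] F [ -5.7   5.2 -23.9] w0.0082 g31.5
```

```bash
python3 - <<'E'
from h import *
arc(1.56,1.34,3,.06)
im=snap("scene","s2");snap("side","d2")
a=cv2.imread("pics/s1.png")[150:300,220:400];b=im[150:300,220:400]
cv2.imwrite("pics/c1.png",cv2.resize(np.hstack([a,b]),None,fx=2.2,fy=2.2,interpolation=3))
E
```

```text
lid 1.49 t11.9 [ 0.7107 -0.1061  0.2996] F [ -0.1   5.8 -26.3] w0.0078 g31.7
lid 1.41 t12.3 [ 0.6948 -0.1072  0.2981] F [  2.4   4.3 -27.1] w0.0083 g31.8
lid 1.34 t12.8 [ 0.6851 -0.108   0.297 ] F [ 22.1   3.9 -31. ] w0.0084 g32.4
```

View pics/c1.png

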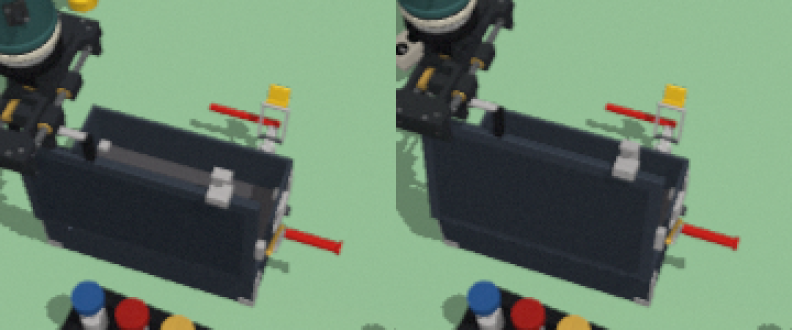

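```bash
python3 - <<'E'
from h import *
manip.set_gripper(.03);st("rel")
p=manip.state()["tool_pos"]
manip.move_linear(p+[0,0,.07],rate=.2)
manip.move_linear(C(-150,-150,380),rate=.3);st()
manip.set_gripper(.088)
manip.move_pose([.47,-.36,.35],rv(down(np.pi)));st()
snap("wrist","w3");snap("scene","s3");snap("side","d3")
for f in("w3","s3"):trays(f)
P,im=cloud("s3");Q=RC.inv().apply((P-O).reshape(-1,3)).reshape(P.shape)*1000
m=(Q[...,2]>190)&(Q[...,2]<290)&(abs(Q[...,1])<140)&(abs(Q[...,0]-60)<80)&(im.max(-1)<90)
q=Q[m];k=np.polyfit(q[:,2],q[:,0],1);print(m.sum(),k,"lid",np.pi/2-np.arctan(-k[0]))
E
```

```text
rel t13.4 [ 0.6808 -0.1096  0.302 ] F [ 0.4 -0.3 -0.7] w0.0300 g0.0
 t14.7 [ 0.4871 -0.1743  0.3791] F [-0.  -0.2 -0.7] w0.0297 g0.0
 t16.9 [ 0.4701 -0.3597  0.3501] F [-0.8  0.   0.6] w0.0878 g0.0
w3 1 [175, 0, 28, 109, 814] [ 617.2 -168.5] [145.1  11.2] 0.32 z [0.032 0.044] [55. 56. 48.]
w3 2 [429, 18, 183, 162, 23063] [ 550.  -660.2] [200.7 262.7] 8.57 z [0.022 0.024] [157. 169. 171.]
w3 3 [323, 51, 33, 73, 2110] [ 573.1 -383.9] [ 44.1 100.2] 87.76 z [0.029 0.032] [166. 180. 177.]
w3 5 [0, 75, 15, 40, 320] [564.  123.7] [56.5  5. ] 5.12 z [0.025 0.036] [41. 35. 30.]
w3 25 [313, 151, 41, 65, 1653] [ 425.4 -377.3] [ 44.2 100.1] 75.94 z [0.029 0.032] [160. 176. 174.]
w3 26 [469, 211, 69, 78, 2243] [ 300.7 -677.7] [ 99.2 149.7] 89.52 z [0.026 0.038] [71. 73. 67.]
w3 27 [289, 240, 31, 30, 741] [ 295.8 -328.4] [53.1 55.5] 88.4 z [0.03  0.031] [ 28. 203. 233.]
w3 28 [386, 322, 78, 35, 2043] [ 113.1 -560.4] [ 85.5 148.6] 4.05 z [0.031 0.038] [40. 43. 40.]
s3 1 [324, 0, 47, 10, 177] [-798.5 -355.3] [ 76.5 244.1] 16.28 z [0.028 0.043] [121. 133. 135.]
s3 2 [0, 27, 166, 155, 1328] [  274.4 -
[... 1498 characters left out ...]
5, 97, 32, 358] [722.8 -11.6] [ 15.1 304.5] 5.31 z [0.032 0.044] [46. 40. 35.]
s3 48 [243, 280, 98, 63, 2220] [822.5  48.8] [262.1 101.8] 89.72 z [0.031 0.035] [33. 31. 31.]
s3 49 [508, 288, 31, 29, 191] [575.2 643.9] [87.8 37.3] 55.92 z [0.031 0.043] [18. 17. 16.]
s3 52 [399, 304, 14, 12, 91] [710.3 346.4] [33.6 23.1] 80.88 z [0.033 0.039] [125. 124. 125.]
s3 66 [448, 355, 52, 36, 1005] [802.3 551.8] [ 60.9 125.2] 0.43 z [0.029 0.032] [ 39. 185. 222.]
s3 67 [443, 382, 26, 18, 382] [863.7 515.6] [40.2 60.6] 21.71 z [0.029 0.033] [203. 218. 223.]
s3 68 [470, 392, 23, 8, 126] [851.9 576.6] [16.3 52.2] 21.99 z [0.029 0.032] [162. 165. 166.]
2707 [ -0.23380345 134.59141168] lid 1.341118595080682
```

```bash
cat >> h.py <<'E'
def pick_place(x,y,long_deg,px,py):
    r=down(np.deg2rad(long_deg)+np.pi);rp=down(YAW+np.pi)
    manip.set_gripper(.08)
    manip.move_pose([x,y,.08],rv(r));manip.move_linear([x,y,.005],rate=.1);st("at")
    manip.set_gripper(0,25);st("grip")
    manip.move_linear([x,y,.22],rate=.2);st("up")
    manip.move_linear(C(px,py,220),rate=.25,rot=rv(rp));st("over")
    manip.move_linear(C(px,py,40),rate=.15);st("in")
    manip.move_linear(C(px,py,11.5),rate=.03);st("low")
    manip.set_gripper(.058);st("rel")
    manip.move_linear(C(px,py,230),rate=.2);st("out")
E
python3 - <<'E'
from h import *
pick_place(.4254,-.3773,-14.06,-10,-40)
snap("scene","s4");trays("s4")
E
```

```text
at t19.3 [ 0.4259 -0.3777  0.0056] F [-0.6  0.2  0.3] w0.0800 g0.0
grip t20.0 [ 0.4255 -0.3774  0.0052] F [-1.1  0.3  1.8] w0.0434 g25.0
up t21.2 [ 0.4246 -0.3766  0.2183] F [-0.1 -0.7 -1.8] w0.0439 g25.0
over t22.8 [ 0.6197 -0.0579  0.2199] F [-0.1  0.1 -1.1] w0.0440 g25.0
in t24.2 [ 0.6213 -0.0571  0.0412] F [-0.5 -0.3 -1.2] w0.0439 g25.0
low t25.3 [ 0.6204 -0.057   0.0116] F [-0.4  0.5 -1.4] w0.0438 g25.0
rel t25.7 [ 0.6204 -0.057   0.0117] F [-0.4 -0.3  0.5] w0.0579 g0.0
out t26.9 [ 0.6193 -0.0569  0.2283] F [-0.1 -0.1 -0.2] w0.0577 g0.0
s4 1 [355, 0, 16, 9, 70] [-822.3 -260.6] [54.1 97.9] 51.1 z [0.031 0.043] [125. 137. 139.]
s4 2 [0, 21, 173, 161, 1359] [  243.9 -1104.4] [  26.  1075.3] 89.84 z [0.031 0.044] [104. 103. 101.]
s4 4 [477, 75, 33, 22, 388] [-386.5  448.9] [120.1 112.6] 89.56 z [0.031 0.039] [31. 37. 41.]
s4 6 [183, 82, 51, 30, 682] [ 102.8 -629.3] [240.5 106.2] 89.57 z [0.03  0.039] [40. 38. 38.]
s4 8 [156, 109, 42, 31, 517] [ 302.8 -678.6] [154.1 103.8] 0.15 z [0.026 0.043] [81. 79. 78.]
s4 9 [344, 114, 42, 21, 271] [31.6 10.8] [107.  162.5] 17.13 z [0.027 0.044] 
[... 829 characters left out ...]
5] 26.0 z [0.032 0.044] [140. 152. 143.]
s4 52 [240, 254, 97, 33, 359] [721.8 -11.7] [ 11.8 304.1] 5.33 z [0.032 0.044] [48. 42. 37.]
s4 60 [243, 280, 98, 63, 2224] [822.3  49.7] [102.5 259.8] 0.05 z [0.031 0.035] [34. 32. 33.]
s4 61 [508, 288, 31, 29, 190] [575.6 643.6] [87.9 40.4] 55.99 z [0.031 0.044] [20. 19. 18.]
s4 62 [400, 303, 13, 13, 86] [707.9 344.9] [36.2 26. ] 68.35 z [0.034 0.038] [133. 133. 133.]
s4 73 [448, 355, 52, 36, 1002] [802.4 551.3] [124.3  60.8] 89.82 z [0.029 0.032] [ 40. 192. 227.]
s4 74 [443, 382, 26, 18, 385] [864.1 515.4] [39.8 60.2] 22.04 z [0.029 0.032] [210. 223. 227.]
s4 75 [470, 392, 23, 8, 126] [851.9 576.5] [16.4 52.4] 21.53 z [0.029 0.033] [168. 170. 171.]
```

```bash
sed -i 's/if st\[i,4\]>60:/if st[i,4]>60 and im[l==i].mean()>110 and st[i,4]<2500:/' h.py
python3 - <<'E'
from h import *
manip.move_linear([.545,-.36,.22],rate=.3)
snap("scene","s5");trays("s5")
pick_place(.5731,-.3839,-2.24,-10,40)
manip.move_linear(C(-110,-40,330),rate=.25)
snap("wrist","w5");snap("scene","s6");trays("s6")
E
```

```text
s5 2 [324, 0, 47, 9, 182] [-794.8 -351.6] [ 92.1 245.5] 19.18 z [0.029 0.043] [122. 134. 136.]
s5 22 [249, 140, 15, 13, 146] [ 298.7 -328.3] [55.1 52.6] 20.71 z [0.029 0.033] [ 42. 186. 220.]
s5 26 [191, 184, 28, 28, 377] [ 575.3 -384.3] [ 48.2 104.3] 86.84 z [0.029 0.033] [141. 154. 157.]
s5 42 [92, 234, 77, 38, 304] [ 853.6 -488.6] [113.1 230.1] 26.13 z [0.033 0.044] [136. 148. 139.]
s5 54 [399, 304, 14, 14, 90] [713.4 345.5] [34.8 26.2] 81.55 z [0.034 0.038] [128. 127. 128.]
s5 64 [448, 355, 26, 25, 481] [802.8 519.1] [57.5 59.7] 59.41 z [0.029 0.032] [ 39. 188. 225.]
s5 65 [474, 365, 26, 26, 516] [802.3 583.9] [58.6 59.3] 68.22 z [0.029 0.032] [ 39. 187. 223.]
s5 66 [443, 382, 26, 18, 383] [863.8 515.7] [39.8 60.4] 22.43 z [0.029 0.032] [205. 219. 224.]
s5 67 [470, 392, 23, 8, 126] [852.  575.7] [17.1 52.2] 21.61 z [0.029 0.033] [163. 166. 166.]
at t30.3 [ 0.5735 -0.3842  0.0053] F [-0.5 -0.4 -0.3] w0.0798 g0.0
grip t30.9 [ 0.5732 -0.384   0.0053] F [ 0.6 -0.3  1.9] w0.0436 g25.0
up t32.1 [ 0.5722 -0.3833  0.218 ] F [ 0.1  0.4 -2.2] w0.0437 g25.0
over t33.9 [0.6157 0.0219 0.22  ]
[... 352 characters left out ...]
.03 z [0.03  0.043] [122. 134. 136.]
s6 16 [249, 140, 15, 13, 149] [ 298.  -329.6] [55.5 53.9] 32.66 z [0.029 0.033] [ 33. 145. 175.]
s6 35 [92, 234, 77, 38, 314] [ 853.7 -488.9] [111.7 228.3] 26.06 z [0.032 0.044] [137. 149. 140.]
s6 47 [400, 303, 13, 13, 89] [707.5 346.3] [37. 26.] 71.52 z [0.034 0.039] [130. 129. 130.]
s6 56 [448, 355, 26, 26, 483] [802.4 519.3] [57.4 60.6] 60.04 z [0.029 0.032] [ 39. 189. 226.]
s6 57 [474, 365, 26, 26, 513] [803.  584.7] [59.  60.6] 20.1 z [0.029 0.032] [ 40. 188. 224.]
s6 58 [443, 382, 26, 18, 383] [864.2 515.6] [39.1 61.5] 23.0 z [0.029 0.032] [206. 220. 225.]
s6 59 [470, 392, 23, 8, 127] [852.1 576.4] [16.  51.3] 22.48 z [0.029 0.032] [164. 167. 167.]
```

View pics/w5.png

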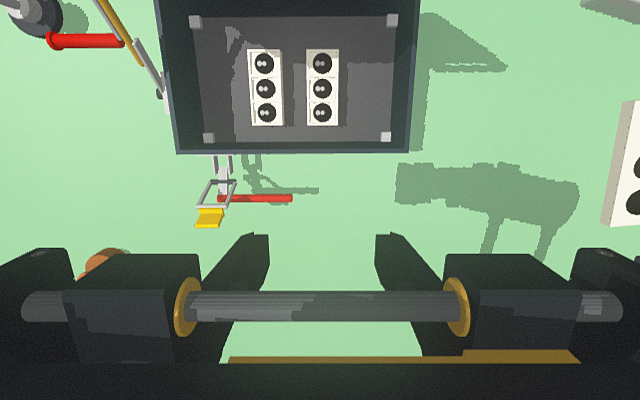

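```bash
python3 - <<'E'
from h import *
manip.set_gripper(.03,30)
manip.move_pose(bar(1.37)+[-.06,0,.1],rv(DX));
manip.move_linear(bar(1.37)+[0,0,.05],rate=.2)
manip.move_linear(bar(1.37),rate=.08);st("down")
manip.set_gripper(0,30);st("grip")
for t in (1.42,1.47,1.51,1.54,1.56,1.575):
    manip.move_linear(bar(t),rate=.05);st("%.3f"%t)
manip.dwell(.3);st()
manip.set_gripper(.03);st("rel")
manip.move_linear(bar(1.55)+[0,0,.09],rate=.2)
snap("wrist","w6");snap("scene","s7");
manip.set_gripper(0)
manip.move_linear(C(35,222,400),rate=.3);st()
im=snap("scene","s8")
snap("wrist","w8")
hs=cv2.cvtColor(im,cv2.COLOR_BGR2HSV)
for f in("s8","w8"):
    P,im=cloud(f);Q=RC.inv().apply((P-O).reshape(-1,3)).reshape(P.shape)*1000;hs=cv2.cvtColor(im,cv2.COLOR_BGR2HSV)
    m=((hs[...,0]<6)|(hs[...,0]>174))&(hs[...,1]>140)&(Q[...,1]>165)&(Q[...,1]<260)&(abs(Q[...,0]-30)<60)
    if m.any():print(f,m.sum(),Q[m].min(0),np.median(Q[m],0),Q[m].max(0))
E
```

```text
down t42.2 [ 0.6868 -0.1084  0.2997] F [-0.5 -0.6  0.9] w0.0300 g0.0
grip t42.7 [ 0.6881 -0.1084  0.3004] F [ 4.4 -0.8 -0.5] w0.0089 g30.0
1.420 t43.1 [ 0.6981 -0.1077  0.3018] F [ 0.3 -0.3  2.6] w0.0086 g30.1
1.470 t43.5 [ 0.7099 -0.1071  0.3028] F [0.7 0.1 4. ] w0.0087 g30.1
1.510 t43.8 [ 0.7189 -0.1065  0.3031] F [ 0.4 -0.   4.1] w0.0089 g30.1
1.540 t44.1 [ 0.7254 -0.1061  0.303 ] F [0.5 0.6 3.6] w0.0087 g30.0
1.560 t44.3 [ 0.7287 -0.1059  0.303 ] F [-3.4  0.9  5.6] w0.0087 g30.1
1.575 t44.6 [ 0.7304 -0.1057  0.3029] F [-9.5  1.9  6.9] w0.0087 g30.1
 t44.9 [ 0.7304 -0.1057  0.3029] F [-9.1  0.6  6.9] w0.0084 g30.1
rel t45.4 [ 0.7328 -0.1058  0.3025] F [-0.6  0.3  0.2] w0.0297 g0.0
 t47.9 [0.6508 0.206  0.3999] F [ 0.5 -0.3  0.5] w0.0004 g0.0
s8 107 [ 33.31740555 173.90300299 125.82739111] [ 40.11115933 209.20762567 133.32490666] [ 44.32256785 242.61288617 141.12190586]
w8 421 [ 28.23112063 172.53505352 129.71918343] [ 35.20103606 209.17079452 134.08694898] [ 43.64916581 243.71740708 137.98878299]
```

```bash
cat >> h.py <<'E'
from scipy.optimize import brentq
A=69.4
def fold(f,s=11.):
    b=A+s;d=np.sqrt(A*A+b*b+2*A*b*np.cos(f))
    piv=lambda t:np.array([92.5-85*np.cos(t)+6*np.sin(t)+17.5,95+85*np.sin(t)+6*np.cos(t)-83])
    t=brentq(lambda t:np.linalg.norm(piv(t))-d,0.1,1.6);p=piv(t)
    phi=np.arctan2(p[1],p[0])-np.arcsin(b*np.sin(f)/d) if f<1.7 else None
    return t,phi,-17.5+A*np.cos(phi),83+A*np.sin(phi)
E
python3 - <<'E'
from h import *
t,phi,x,z=fold(0.02)
print(fold(.5),fold(1.3),fold(1.45))
manip.move_linear(C(x,222,z+7+12),rate=.25)
manip.move_linear(C(x,222,z+7+2),rate=.05);st("touch")
for f in (.2,.4,.6,.8,1.,1.15,1.3,1.4):
    t,phi,x,z=fold(f);manip.move_linear(C(x,222,z+7),rate=.04);st("f%.2f lid %.2f"%(f,t))
    if np.abs(manip.state()["contact_force"]).max()>35:print("STOP");break
manip.dwell(.2);snap("scene","s9")
E
```

```text
(1.4749576789950263, np.float64(0.4647292934905503), np.float64(44.539638913528066), np.float64(114.10374902610704)) (1.1101253133761648, np.float64(0.1579704628210209), np.float64(51.03587229680106), np.float64(93.91761001852412)) (1.0182218703116477, np.float64(0.10266529660988333), np.float64(51.534577476432716), np.float64(90.11246178551484))
touch t49.5 [0.6512 0.2071 0.1363] F [-0.1  0.1 -0.1] w0.0003 g0.0
f0.20 lid 1.54 t49.8 [0.6555 0.2074 0.1293] F [1.  0.7 1.3] w0.0003 g0.5
f0.40 lid 1.50 t50.2 [0.6586 0.2076 0.1234] F [-0.2 -0.5  1.6] w0.0005 g0.3
f0.60 lid 1.44 t50.5 [0.6612 0.2077 0.1179] F [-0.7  0.3 -0.1] w0.0005 g0.4
f0.80 lid 1.37 t50.8 [0.6633 0.2078 0.1129] F [-0.1  0.2  0.5] w0.0008 g0.3
f1.00 lid 1.28 t51.0 [0.665  0.2077 0.1079] F [ 0.2 -0.   0.9] w0.0005 g0.1
f1.15 lid 1.20 t51.3 [0.6659 0.2078 0.1043] F [0.  0.1 0.6] w0.0003 g0.3
f1.30 lid 1.11 t51.5 [0.6666 0.208  0.1004] F [ 0.1 -0.3 -0.8] w0.0004 g0.1
f1.40 lid 1.05 t51.8 [0.667  0.2081 0.0981] F [1.1 0.6 0.1] w0.0005 g0.3
```

```bash
python3 - <<'E'
from h import *
manip.move_linear(C(35,215,170),rate=.25);manip.move_linear(C(-60,222,260),rate=.3)
snap("scene","s10");snap("wrist","w10")
for f in("s9","s10","w10"):
    P,im=cloud(f);Q=RC.inv().apply((P-O).reshape(-1,3)).reshape(P.shape)*1000;hs=cv2.cvtColor(im,cv2.COLOR_BGR2HSV)
    m=((hs[...,0]<6)|(hs[...,0]>174))&(hs[...,1]>140)&(Q[...,1]>165)&(Q[...,1]<260)&(abs(Q[...,0]-30)<60)
    if m.any():print(f,m.sum(),Q[m].min(0).round(),np.median(Q[m],0).round(),Q[m].max(0).round())
    m=(Q[...,2]>150)&(Q[...,2]<290)&(abs(Q[...,1])<130)&(abs(Q[...,0]-60)<80)&(im.max(-1)<90)
    if m.sum()>200: q=Q[m];k=np.polyfit(q[:,2],q[:,0],1);print(m.sum(),k,"lid",np.pi/2-np.arctan(-k[0]))
im=cv2.imread("pics/s10.png")[150:300,220:400];w=cv2.imread("pics/w10.png")
cv2.imwrite("pics/c10.png",np.hstack([cv2.resize(im,(480,400),interpolation=3),cv2.resize(w[:,:],(320,400))]))
E
```

```text
s9 32 [ 50. 174.  88.] [ 56. 186.  97.] [ 83. 234. 165.]
4115 [ -0.61272292 169.57240079] lid 1.0210742231056456
s10 107 [ 46. 173.  89.] [ 55. 209.  97.] [ 60. 243. 101.]
4097 [ -0.61115988 169.24783379] lid 1.02221141362784
w10 742 [ 42. 173.  85.] [ 49. 209.  98.] [ 59. 244. 102.]
```

View pics/c10.png

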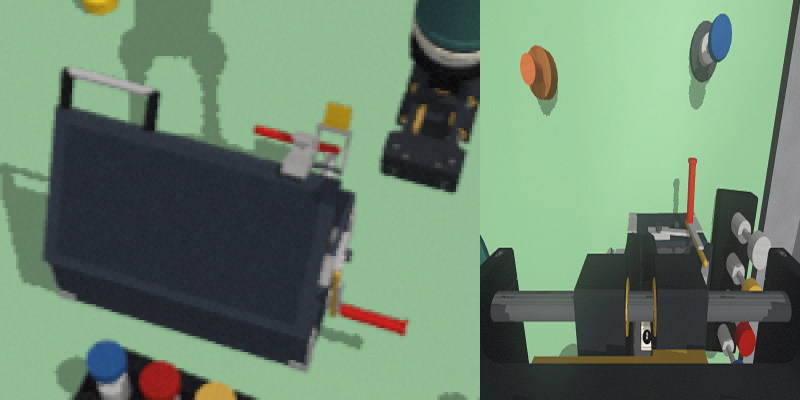

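```bash
python3 - <<'E'
from h import *
P,im=cloud("s10");Q=RC.inv().apply((P-O).reshape(-1,3)).reshape(P.shape)*1000
m=(Q[...,2]>285)&(Q[...,2]<315)&(abs(Q[...,1]+95)<30)&(abs(Q[...,0])<60)
print(m.sum(),np.median(Q[m],0),bar(1.03),RC.inv().apply(bar(1.03)-O),RC.inv().apply(bar(1.06)-O))
p=manip.state()["tool_pos"]
manip.move_linear([p[0],p[1],.40],rate=.3)
manip.move_linear(bar(1.04)+[0,0,.1],rate=.3)
manip.set_gripper(.04,30)
snap("wrist","w11")
P,im=cloud("w11");Q=RC.inv().apply((P-O).reshape(-1,3)).reshape(P.shape)*1000
m=(Q[...,2]>275)&(Q[...,2]<315)&(Q[...,1]>-90)&(Q[...,1]<-60)&(abs(Q[...,0]+10)<25)
print(m.sum(),np.median(Q[m],0) if m.any() else "", np.percentile(Q[m],[5,95],axis=0) if m.any() else "")
E
```

```text
82 [-12.34613952 -93.32316598 295.68552018] [ 0.61514096 -0.11236729  0.27398119] [-0.01819045 -0.095       0.27398119] [-0.01226209 -0.095       0.27721322]
442 [-16.1399385  -74.62862493 296.7308856 ] [[-20.85295103 -88.16976733 294.64139243]
 [-12.18129802 -61.51055329 298.1901558 ]]
```

```bash
python3 - <<'E'
from h import *
manip.move_linear(bar(1.04),rate=.1);st("down")
manip.set_gripper(0,30);st("grip")
arc(1.04,.12,7,.1);arc(.12,0,3,.04)
manip.dwell(.3);st()
manip.set_gripper(.028);st("rel")
manip.move_linear(bar(0)+[0,0,.12],rate=.2)
manip.set_gripper(0)
manip.move_linear(C(-230,60,260),rate=.3,rot=rv(DY*R.from_rotvec([0,0,np.pi])))
snap("wrist","w12");snap("scene","s12")
for f in("w12","s12"):
    P,im=cloud(f);Q=RC.inv().apply((P-O).reshape(-1,3)).reshape(P.shape)*1000;hs=cv2.cvtColor(im,cv2.COLOR_BGR2HSV)
    m=(abs(Q[...,0])<75)&(abs(Q[...,1])<130)&(Q[...,2]>60);print(f,"lid z",np.median(Q[m],0))
    y=(hs[...,0]>18)&(hs[...,0]<32)&(hs[...,1]>150)&(abs(Q[...,0]+150)<50)&(abs(Q[...,1]-105)<40);print("tab",y.sum(),Q[y].min(0).round(),Q[y].max(0).round())
    m=((hs[...,0]<6)|(hs[...,0]>174))&(hs[...,1]>140)
    k=m&(abs(Q[...,0]+150)<45)&(Q[...,1]>0)&(Q[...,1]<118);print("lever",k.sum(),Q[k].min(0).round(),np.median(Q[k],0).round(),Q[k].max(0).round())
    k=m&(Q[...,1]>165)&(Q[...,1]<260);print("knob",k.sum(),np.median(Q[k],0).round())
E
```

```text
down t56.9 [ 0.6177 -0.1124  0.2761] F [ 0.3  0.7 -0.9] w0.0400 g0.0
grip t57.5 [ 0.6169 -0.1123  0.2753] F [-1.8  0.   2. ] w0.0087 g30.1
lid 0.91 t57.9 [ 0.5914 -0.1138  0.2585] F [-2.7 -1.2 -0.1] w0.0087 g30.1
lid 0.78 t58.4 [ 0.5696 -0.1151  0.2393] F [ 1.3 -1.5 -4.1] w0.0084 g30.2
lid 0.65 t58.8 [ 0.5502 -0.1163  0.2172] F [ 3.4 -2.6 -6.5] w0.0085 g30.5
lid 0.51 t59.3 [ 0.5334 -0.1172  0.1928] F [ 5.9 -3.6 -6.7] w0.0085 g30.5
lid 0.38 t59.7 [ 0.52   -0.118   0.1666] F [ 5.3 -3.3 -5.3] w0.0086 g30.1
lid 0.25 t60.1 [ 0.5102 -0.1186  0.1387] F [ 6.5 -2.6 -5.2] w0.0082 g30.0
lid 0.12 t60.6 [ 0.504  -0.119   0.1098] F [ 6.2 -4.  -3.7] w0.0084 g30.0
lid 0.08 t61.0 [ 0.5029 -0.119   0.1011] F [ 7.  -3.7 -3.8] w0.0077 g30.0
lid 0.04 t61.3 [ 0.502  -0.1191  0.092 ] F [ 6.  -4.2 -3.9] w0.0081 g29.9
lid 0.00 t61.7 [ 0.5015 -0.1191  0.083 ] F [ 6.4 -4.9 -2.3] w0.0077 g29.9
 t62.0 [ 0.5015 -0.1191  0.083 ] F [ 6.3 -4.6 -3.1] w0.0081 g29.9
rel t62.5 [ 0.5004 -0.1184  0.0836] F [0.7 0.2 0.3] w0.0277 g0.0
w12 lid z [-69.43160863   0.33185202 109.11269782]
tab 773 [-200.   67.  117.] [-159.  119.  343.]
lever 667 [-165.    5.   68.] [-160.   42.   74.] [-155.   92.   76.]
knob 0 [nan nan nan]
s12 lid z [  4.22140467   4.52177104 108.80979036]
tab 74 [-177.   91.  115.] [-157.  118.  141.]
lever 79 [-163.    7.   65.] [-156.   53.   73.] [-151.  110.   78.]
knob 96 [ 22. 209.  30.]
  return _methods._mean(a, axis=axis, dtype=dtype,
  ret = um.true_divide(
```

View pics/w12.png

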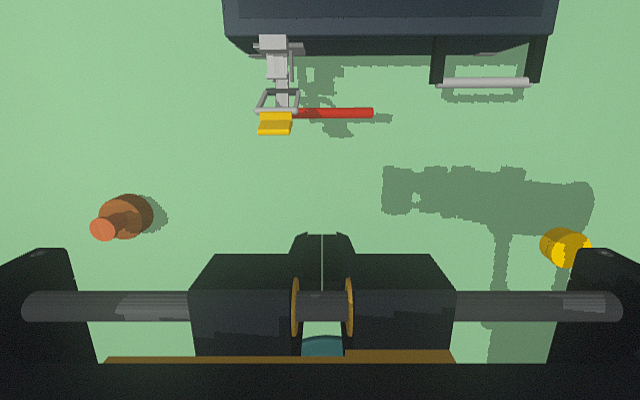

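```bash
python3 - <<'E'
from h import *
manip.move_linear(C(-205,105,160),rate=.25)
manip.move_linear(C(-205,105,122),rate=.15);st()
manip.move_linear(C(-182,105,122),rate=.1);st()
for x in range(-175,-121,5):
    manip.move_linear(C(x,105,122),rate=.05);s=manip.state();st(x)
    if np.linalg.norm(s["contact_force"])>8:print("stop");break
manip.dwell(.2)
manip.move_linear(C(-190,105,124),rate=.15)
manip.move_linear(C(-230,60,230),rate=.3)
snap("wrist","w13");im=snap("scene","s13")
a=cv2.imread("pics/w13.png")[0:200,180:440];b=im[165:235,300:391]
cv2.imwrite("pics/c13.png",np.hstack([cv2.resize(a,(520,400),interpolation=3),cv2.resize(b,(280,400),interpolation=3)]))
E
```

```text
t66.6 [0.4179 0.0765 0.123 ] F [ 0.2 -0.1 -0.5] w0.0004 g0.0
 t67.0 [0.4413 0.0782 0.123 ] F [-0.7 -0.   1.1] w0.0003 g0.0
-175 t67.3 [0.4475 0.0786 0.1221] F [ 0.1 -0.4  0.3] w0.0004 g0.0
-170 t67.5 [0.4527 0.0789 0.122 ] F [-0.9  0.  -0.4] w0.0002 g0.0
-165 t67.8 [0.4578 0.0791 0.1221] F [-0.1 -0.2  0.1] w0.0006 g0.0
-160 t68.0 [0.4628 0.0794 0.1221] F [ 0.5  0.1 -0.4] w0.0004 g0.0
-155 t68.3 [0.4678 0.0797 0.1221] F [-0.5  0.6  0.1] w0.0007 g0.0
-150 t68.5 [0.4727 0.08   0.1221] F [-1.1  0.3  0.1] w0.0004 g0.0
-145 t68.8 [0.4777 0.0803 0.1221] F [ 0.5 -0.   0.3] w0.0004 g0.0
-140 t69.0 [0.4827 0.0806 0.1221] F [ 0.2 -0.9 -0. ] w0.0007 g0.0
-135 t69.3 [0.4877 0.0808 0.1221] F [-0.7  0.2  0.1] w0.0002 g0.0
-130 t69.5 [0.4927 0.0811 0.122 ] F [ 1.  -0.5  0.5] w0.0006 g0.0
-125 t69.8 [0.4976 0.0814 0.122 ] F [-0.1  0.2 -0. ] w0.0006 g0.0
```

View pics/c13.png

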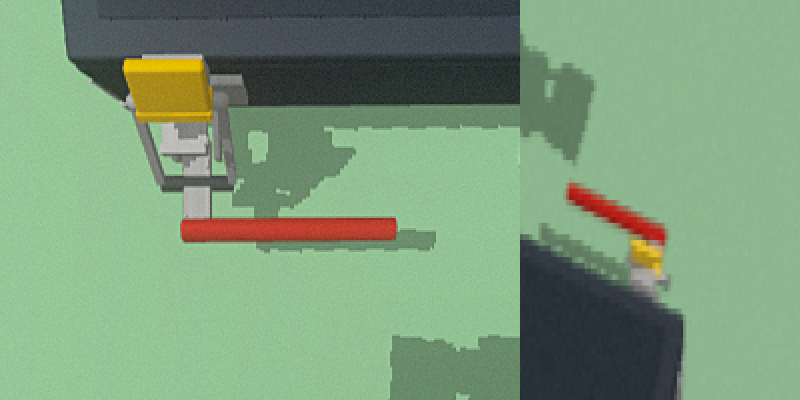

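```bash
cat >> h.py <<'E'
def lev(phi,off=6.,y=20):
    tilt=np.interp(phi,[0,1,1.6,2],np.deg2rad([50,35,18,10]))
    r=down(YAW,tilt)*R.from_rotvec([0,0,np.pi])
    b=np.array([-122.5-40*np.sin(phi),55-40*np.cos(phi)]);d=np.array([np.sin(tilt),-np.cos(tilt)])
    p=b-off*d
    return C(p[0],y,p[1]),r
E
python3 - <<'E'
from h import *
for ph in (2,1.5,1,.5,0):
    p,r=lev(ph);j=manip.inverse_kinematics(p,rv(r));print(ph,p.round(3),None if j is None else j.round(2))
p,r=lev(2.,40);manip.move_pose(p,rv(r));st()
p,r=lev(2.,9);manip.move_linear(p,rate=.1);st("near")
for ph in np.arange(1.9,.35,-.15):
    p,r=lev(ph);manip.move_linear(p,rate=.05,rot=rv(r));st("%.2f"%ph)
    if np.linalg.norm(manip.state()["contact_force"])>70:print("STOP");break
snap("scene","s14")
E
```

```text
2 [ 0.467 -0.005  0.078] [-0.08 -0.07  2.31  0.04  0.73  1.41]
1.5 [ 0.463 -0.006  0.058] [-0.11 -0.15  2.46  0.13  0.48  1.3 ]
1 [ 0.468 -0.005  0.038] None
0.5 [ 0.481 -0.005  0.024] None
0 [ 0.5   -0.004  0.019] None
 t71.8 [ 0.4604 -0.0054  0.1098] F [ 0.6 -0.9  0.1] w0.0006 g0.0
near t72.3 [ 0.4673 -0.0052  0.0813] F [-0.4 -0.2  0.4] w0.0003 g0.0
1.90 t72.6 [ 0.4653 -0.0055  0.0743] F [ 0.4 -0.3  0.2] w0.0005 g0.0
1.75 t72.9 [ 0.4634 -0.0057  0.0682] F [0.2 0.9 0.2] w0.0007 g0.0
1.60 t73.1 [ 0.4626 -0.0057  0.0619] F [-0.9  0.1  0.6] w0.0002 g0.0
1.45 t73.4 [ 0.462  -0.0057  0.0555] F [ 1.  -0.4  0.1] w0.0005 g0.0
1.30 t73.7 [ 0.4629 -0.0055  0.0494] F [ 0.2  0.3 -0.3] w0.0004 g0.0Traceback (most recent call last):
  File "<stdin>", line 7, in <module>
host.IKError: the arm cannot follow that straight line within its joint ranges
```

```bash
python3 - <<'E'
from h import *
for ph in (1.3,1.,.6,0):
  for y in (20,60):
    b=np.array([-122.5-40*np.sin(ph),55-40*np.cos(ph)])
    row=[]
    for dyaw in (-60,-30,0,30,60,):
        ok=[]
        for tl in range(0,70,5):
            t=np.deg2rad(tl);r=down(YAW+np.deg2rad(dyaw),t);z=r.as_matrix()[:,2]
            p=C(b[0],y,b[1])-.006*z
            for k in np.arange(4)*np.pi/2:
                if manip.inverse_kinematics(p,rv(r*R.from_rotvec([0,0,k]))) is not None: ok.append(tl);break
        row.append((dyaw,max(ok) if ok else None))
    print(ph,y,row)
E
```

```text
1.3 20 [(-60, 60), (-30, 35), (0, 30), (30, 40), (60, 65)]
1.3 60 [(-60, 65), (-30, 35), (0, 25), (30, 35), (60, 65)]
1.0 20 [(-60, 55), (-30, 35), (0, 30), (30, 40), (60, 65)]
1.0 60 [(-60, 65), (-30, 35), (0, 30), (30, 35), (60, 65)]
0.6 20 [(-60, 55), (-30, 35), (0, 30), (30, 45), (60, 65)]
0.6 60 [(-60, 65), (-30, 35), (0, 30), (30, 40), (60, 65)]
0 20 [(-60, 50), (-30, 35), (0, 35), (30, 65), (60, 65)]
0 60 [(-60, 60), (-30, 50), (0, 35), (30, 45), (60, 65)]
```

```bash
cat >> h.py <<'E'
def lev(phi,off=6.,y=51):
    tilt=np.interp(phi,[0,1,1.6,2],np.deg2rad([31,28,18,10]))
    r=down(YAW,tilt)*R.from_rotvec([0,0,np.pi])
    b=np.array([-122.5-40*np.sin(phi),55-40*np.cos(phi)]);d=np.array([np.sin(tilt),-np.cos(tilt)])
    p=b-off*d
    return C(p[0],y,p[1]),r
def face(phi,back=0.,ext=2,y=51,tilt=np.deg2rad(31)):
    r=down(YAW,tilt)*R.from_rotvec([0,0,np.pi])
    b=np.array([-122.5-40*np.sin(phi),55-40*np.cos(phi)]);d=np.array([np.sin(tilt),-np.cos(tilt)]);n=np.array([np.cos(tilt),np.sin(tilt)])
    p=b-15*n+ext*d;return C(p[0]-back,y,p[1]),r
E
python3 - <<'E'
from h import *
for f in(lev,face):
  for ph in (1.4,1,.6,.3,.15,0):
    p,r=f(ph);j=manip.inverse_kinematics(p,rv(r));print(f.__name__,ph,p.round(3),None if j is None else j.round(2))
p,r=lev(1.9,40);manip.move_linear(p,rate=.15,rot=rv(r))
p,r=lev(1.5,15);manip.move_linear(p,rate=.1,rot=rv(r));st()
for ph in np.arange(1.4,.2,-.15):
    p,r=lev(ph);manip.move_linear(p,rate=.05,rot=rv(r));st("%.2f"%ph)
    if np.linalg.norm(manip.state()["contact_force"])>60:print("STOP");break
im=snap("scene","s14")
snap("side","d14")
b=cv2.imread("pics/d14.png")[130:250,230:370]
cv2.imwrite("pics/c14.png",np.hstack([cv2.resize(im[150:270,270:410],(400,343),interpolation=3),cv2.resize(b,(400,343),interpolation=3)]))
E
```

```text
lev 1.4 [0.461 0.025 0.054] [-0.02 -0.15  2.47  0.06  0.45  1.44]
lev 1 [0.466 0.026 0.039] [-0.03 -0.15  2.55  0.15  0.26  1.35]
lev 0.6 [0.477 0.026 0.027] [-0.03 -0.1   2.55  0.22  0.19  1.29]
lev 0.3 [0.488 0.027 0.022] [-0.02 -0.06  2.54  0.28  0.15  1.23]
lev 0.15 [0.494 0.027 0.021] [-0.02 -0.05  2.53  0.31  0.13  1.19]
lev 0 [0.5   0.027 0.02 ] [-0.02 -0.03  2.53  0.35  0.12  1.15]
face 1.4 [0.452 0.025 0.039] None
face 1 [0.457 0.025 0.024] None
face 0.6 [0.468 0.026 0.013] None
face 0.3 [0.479 0.026 0.007] [-0.03 -0.04  2.57  0.54  0.08  0.96]
face 0.15 [0.485 0.027 0.006] [-0.03 -0.02  2.56  0.56  0.08  0.94]
face 0 [0.491 0.027 0.006] [-0.02 -0.01  2.55  0.57  0.08  0.94]
 t74.9 [0.4568 0.0247 0.0654] F [ 0.3 -0.1  1. ] w0.0003 g0.0
1.40 t75.3 [0.4619 0.0252 0.0543] F [ 1.1  0.5 -0.2] w0.0006 g0.0
1.25 t75.5 [0.4621 0.0253 0.0478] F [ 0.4 -0.1  1.2] w0.0002 g0.0
1.10 t75.8 [0.4641 0.0255 0.0421] F [ 0.7 -0.2 -0.2] w0.0006 g0.0
0.95 t76.1 [0.4674 0.0257 0.037 ] F [-0.9 -0.1  0. ] w0.0004 g0.0
0.80 t76.3 [0.4716 0.0259 0.0326] F [ 0.6  0.5 -0.5] w-0.0000 g0.0
0.65 t76.6 [0.4758 0.0261 0.0284] F [-0.  -0.1  0.4] w-0.0001 g0.0
0.50 t76.9 [0.4807 0.0263 0.0251] F [0.1 0.2 0.4] w0.0005 g0.0
0.35 t77.1 [0.4861 0.0266 0.0226] F [ 0.5  0.2 -0.1] w0.0004 g0.0
```

View pics/c14.png

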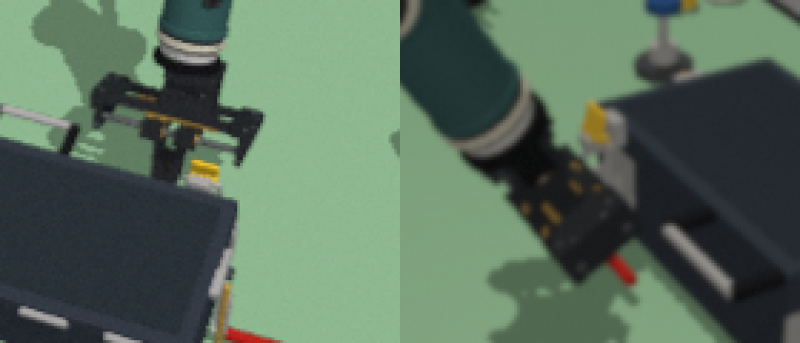

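```bash
python3 - <<'E'
from h import *
for ph in (.25,.15,.07,0,-.06,-.12):
    p,r=lev(ph);manip.move_linear(p,rate=.03,rot=rv(r));st("%.2f"%ph)
    if np.linalg.norm(manip.state()["contact_force"])>45:print("STOP");break
E
```

```text
0.25 t77.5 [0.4901 0.0268 0.0215] F [-0.3 -0.2  1.6] w0.0007 g0.0
0.15 t77.8 [0.494  0.0271 0.0206] F [-0.7 -0.7 -0.2] w0.0003 g0.0
0.07 t78.1 [0.4971 0.0273 0.0203] F [-0.9 -0.4 -0.1] w0.0004 g0.0
0.00 t78.3 [0.4988 0.0275 0.0198] F [-9.3 -2.  10.7] w0.0004 g6.7
-0.06 t78.6 [0.4993 0.0277 0.0194] F [-25.7  -5.5  29.8] w0.0004 g19.0
-0.12 t78.8 [0.4997 0.0278 0.0189] F [-41.6  -9.4  46.1] w0.0006 g30.4
STOP
```

```bash
python3 - <<'E'
from h import *
p=manip.state()["tool_pos"];r=manip.state()["tcp_rot"]
manip.move_linear(p+RC.apply([-.03,0,.01]),rate=.1);st()
manip.move_linear(C(-190,30,120),rate=.2)
manip.move_pose(C(-200,40,260),rv(DY*R.from_rotvec([0,0,np.pi])));st()
snap("scene","s15");im=snap("wrist","w15");b=snap("side","d15")
for f in("w15","s15","d15"):
    P,im2=cloud(f);Q=RC.inv().apply((P-O).reshape(-1,3)).reshape(P.shape)*1000;hs=cv2.cvtColor(im2,cv2.COLOR_BGR2HSV)
    m=((hs[...,0]<6)|(hs[...,0]>174))&(hs[...,1]>140)&(abs(Q[...,0]+135)<45)&(Q[...,1]>0)&(Q[...,1]<118)
    if m.any():print(f,m.sum(),Q[m].min(0).round(),np.median(Q[m],0).round(),Q[m].max(0).round())
cv2.imwrite("pics/c15.png",np.hstack([cv2.resize(im[:200,180:440],(400,308),interpolation=3),cv2.resize(b[140:240,250:380],(400,308),interpolation=3)]))
trays("s15")
E
```

```text
Traceback (most recent call last):
host.IKError: the arm cannot follow that straight line within its joint ranges
```

Retrace the pushing path, with the tilt reduced while backing off.

```bash
python3 - <<'E'
from h import *
r=lambda t:rv(down(YAW,np.deg2rad(t))*R.from_rotvec([0,0,np.pi]))
p,q=lev(.3,16);manip.move_linear(p,rate=.08,rot=rv(q));st()
manip.move_linear(C(-160,51,70),rate=.15,rot=r(15))
manip.move_linear(C(-200,40,230),rate=.2,rot=r(0));st()
snap("scene","s15");im=snap("wrist","w15");b=snap("side","d15")
for f in("w15","s15","d15"):
    P,im2=cloud(f);Q=RC.inv().apply((P-O).reshape(-1,3)).reshape(P.shape)*1000;hs=cv2.cvtColor(im2,cv2.COLOR_BGR2HSV)
    m=((hs[...,0]<6)|(hs[...,0]>174))&(hs[...,1]>140)&(abs(Q[...,0]+135)<45)&(Q[...,1]>0)&(Q[...,1]<118)
    if m.any():print(f,m.sum(),Q[m].min(0).round(),np.median(Q[m],0).round(),Q[m].max(0).round())
cv2.imwrite("pics/c15.png",np.hstack([cv2.resize(im[:200,180:440],(400,308),interpolation=3),cv2.resize(b[140:240,250:380],(400,308),interpolation=3)]))
trays("s15")
E
```

```text
t79.3 [0.4836 0.0265 0.0311] F [ 0.1  0.3 -0.5] w0.0001 g0.0
 t80.8 [0.4249 0.0124 0.2281] F [-0.2  0.2  0.7] w0.0005 g0.0
w15 568 [-127.    4.   18.] [-122.   41.   21.] [-118.  103.   24.]
d15 94 [-132.    5.   15.] [-129.   42.   20.] [-123.   99.   23.]
s15 18 [249, 140, 15, 13, 151] [ 298.7 -328.4] [54. 53.] 60.96 z [0.029 0.033] [ 36. 158. 190.]
s15 34 [93, 234, 76, 37, 309] [ 853.4 -488.6] [110.6 228.8] 25.92 z [0.033 0.044] [134. 145. 137.]
s15 47 [399, 304, 14, 14, 93] [710.8 348.3] [35. 23.] 82.09 z [0.034 0.038] [126. 125. 126.]
s15 60 [448, 355, 26, 26, 488] [802.5 519.3] [57.3 61.5] 60.61 z [0.029 0.032] [ 38. 184. 222.]
s15 61 [474, 365, 26, 26, 516] [803.1 583.9] [58.9 59.5] 19.39 z [0.029 0.032] [ 39. 183. 220.]
s15 62 [443, 382, 26, 18, 385] [863.6 516.5] [40.  60.7] 20.68 z [0.029 0.033] [201. 216. 221.]
s15 63 [470, 392, 23, 8, 126] [852.1 575.9] [16.6 51. ] 22.49 z [0.029 0.033] [161. 164. 164.]
```

View pics/c15.png

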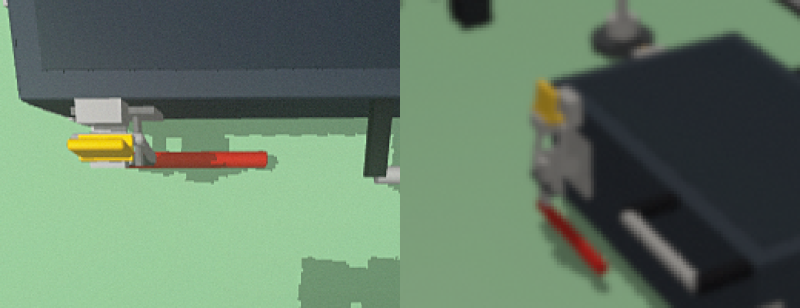

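```bash
python3 - <<'E'
from h import *
for f in("w15","s15"):
    P,im=cloud(f);Q=RC.inv().apply((P-O).reshape(-1,3)).reshape(P.shape)*1000;hs=cv2.cvtColor(im,cv2.COLOR_BGR2HSV)
    y=(hs[...,0]>18)&(hs[...,0]<32)&(hs[...,1]>150)&(abs(Q[...,0]+125)<40)&(abs(Q[...,1]-105)<30)&(Q[...,2]<170);print("tab",y.sum(),Q[y].min(0).round(),np.median(Q[y],0).round(),Q[y].max(0).round())
a=cv2.imread("pics/w15.png")[30:130,210:310];b=cv2.imread("pics/d15.png")[160:210,260:320]
cv2.imwrite("pics/c16.png",np.hstack([cv2.resize(a,(400,400),interpolation=3),cv2.resize(b,(400,400),interpolation=3)]))
E
```

```text
tab 636 [-124.   89.  101.] [-117.  102.  124.] [-111.  124.  129.]
tab 48 [-118.   91.  103.] [-114.  105.  118.] [-109.  118.  131.]
```

View pics/c16.png

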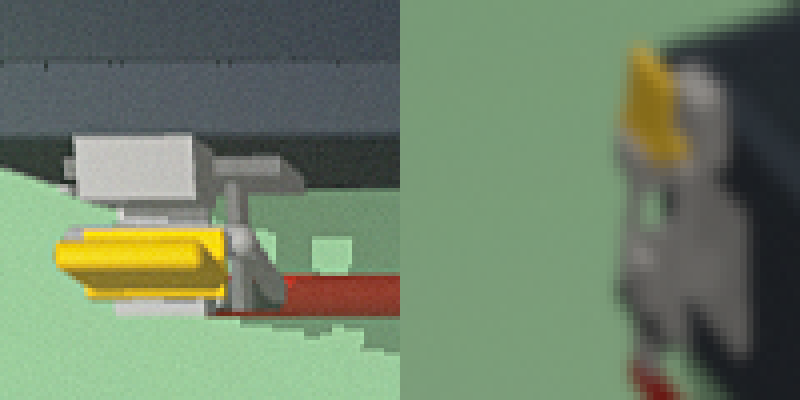

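```bash
python3 - <<'E'
from h import *
print(workorder.close_job())
E
```

```text
the job is handed in; nothing more can be done
None
```

I handed the job in at about 81 s: both trays present are flat in the case side by side, the lid is shut and the latch is hooked with its lever fully down. The tin shows unmoved; nothing touched the wooden block or the plunger.

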